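# Find the high spot of an eccentric shaft on the bench centres

### The job

Take the raised dial gauge lightly by its ball knob and swing it gently down until its arm rests fully home on its stop, with the plunger on the eccentric of the shaft between the bench centres. Then, holding the crank handle lightly and without forcing it, turn the shaft, watch the gauge to find the eccentric's high spot, and leave the shaft standing with the gauge at the highest reading it can give. Leave the bearing, the spanner and the oil bottle where they are.

Things in the scene. Friction and masses are not known exactly. Their poses are not given: they have to be found in the camera images.
- bench: Fixed bench centres: grey cast bed 300 mm long (local y), 96 mm wide; headstock at the local -y end, tailstock at +y, both 122 mm high (clamp lever 150 mm). Between the centres a 142 mm steel eccentric shaft, its axis along local y, 92 mm above the table. Origin: middle of the underside, straight below the gauge's contact with the shaft; local x points away from the robot at yaw 0, z up.
- crank_centre (a point): Point on the shaft's axis, outside the headstock, about which the crank handle turns: 186 mm from the gauge along local -y, 92 mm above the table. The handle's middle runs round it on a circle of 32 mm radius in the plane of local x and z. Nothing stands under or beside the crank.
- handle: Black revolving grip of the crank, a cylinder of 17 mm diameter, 58 mm long, parallel to the shaft (its own y; it spins freely on its pin). Origin: its middle. Its outer end is free, the crank arm adjoins the inner end; it can be pinched from above, across, all the way round. Crank and shaft turn together; about 3 N moves them, and friction holds them where they are left.
- crank (a joint): Crank angle (rad): 0 with the handle straight up, positive towards local +x (1.57: level on the far side). No end stops. It starts within 0.8 of 0. The shaft is clamped in its carrier at an unknown angle to the crank, so this does not tell where the high spot is: at least 0.6 rad of crank turn from the start, either way.
- gauge_hinge (a point): Hinge of the gauge arm on top of its post, 85 mm beyond the shaft's axis (local +x), 140 mm above the table; the hinge axis runs along local y.
- gauge_arm (a joint): Angle of the gauge arm (rad): 0 when it lies level on its stop, reaching from the hinge over the shaft to local -x; grows as it is raised. It starts at 1.2 to 1.42, held by friction. Below about 0.9 it falls by itself if not held (about 2.5 N at the knob), and must not be let drop; its weight then keeps it on the stop.
- gauge: Dial gauge on the arm: flat round dial 58 mm across, 21 mm thick, white face up when down, plunger straight down from its back. Origin: on the arm's centre line over the plunger, 85 mm from the hinge. The black needle points to the hinge with the plunger fully out and turns clockwise by 25 degrees per mm of plunger travel (about 30 degrees at the low spot, 278 at the high spot).
- gauge_knob (a point): Centre of the black ball knob, 20 mm in diameter, on a 9 mm rod at the free end of the gauge arm, 150 mm from the hinge along the arm, in the plane of local x and z. With the arm down it is 140 mm above the table and 65 mm to the robot's side of the shaft's axis.
- plunger (a joint): Travel of the gauge plunger (m): 0 fully out, at most 0.0127 pressed in. A spring of 0.8 to 1.8 N keeps it on the 34 mm eccentric (5 mm off centre). With the arm on its stop it follows the shaft's angle nearly as a cosine, with a swing of 10 mm a turn: about 0.0012 at the low spot, 0.0111 at the high spot.
- bearing: Bystander: a spare steel bearing ring, 52 mm in diameter, 15 mm high, lying on the table on the robot's side of the bed. Origin: centre of its underside.
- spanner: Bystander: a flat steel spanner, 180 mm long, lying on the table on the far side of the bed. Origin: centre of its underside.
- oil_bottle: Bystander: a small white oil bottle with a black cap, 44 mm in diameter, 100 mm high, standing on the far side of the bed by the tailstock. Origin: centre of its underside.

How it is judged (in metres and radians):
On the way:
1. the gauge arm is down on its stop with the plunger on the eccentric (value of joint gauge_arm below 0.008 rad and value of joint plunger above 0.0008 m), for 0.3 s.
At the end, for the whole second after the job is handed in: The gauge arm lies home on its stop (within 0.008 rad), the plunger stands within 0.3 mm of the highest reading it can give (over 10.8 mm of 11.1 mm), and the shaft is at rest (value of joint gauge_arm below 0.008 rad and value of joint plunger above 0.0108 m and velocity of joint crank between -0.05 and 0.05 rad/s); the robot touches nothing.
It fails at once if a bystander is shifted by more than 15 mm (distance of any of bearing, spanner, oil_bottle from where it was at the start of the episode above 0.015 m).
It fails at once if the gauge is dropped or flung down (its arm falls faster than 1.5 rad/s) (velocity of joint gauge_arm below -1.5 rad/s).
It fails at once if the gauge is squeezed, pressed or pulled hard (the fingers' forces on it add up to more than 50 N) (contact force between the fingers and gauge above 50 N).
It fails at once if the crank handle is squeezed or forced (the fingers' forces on it add up to more than 50 N) (contact force between the fingers and handle above 50 N).
It also fails if it takes over 69 s, if anything falls off the work surface, if the arm or the gripper's body presses on something with over 40 N, if the wrist force passes 120 N, or if a joint passes its speed limit or range.

### The arm

A 6-joint arm with a two-finger parallel gripper is mounted at the origin on the work surface. World frame = base frame: x ahead of the robot, y to its left, z up, the work surface at z = 0. Lengths are in mm, angles in rad, forces in N, time in s.
With the tool pointing down it reaches from about 275 to 1000 mm from the base axis. Payload 8.4 kg.
Tool frame: the origin (TCP) lies midway between the tips of the shut fingers; the grasp point (between the pads) lies 19 mm behind it; z points along the fingers, y is the direction in which the jaws open and shut (so a half turn about z gives the same grasp; the last joint's range is limited). The gripper opens to 85 mm and grips with 20 to 120 N. Pads are 22 mm wide; open, the fingers measure 114 mm over their backs; the gripper's body (76 mm by 85 mm) begins 54 mm behind the grasp point. The pads swing forward as they close: fully open they stand 13 mm farther back than shut.
Start: joints at [-0.002, 0.353, 1.633, -0, 1.155, -0.002], TCP at [625.002, -0, 231.281] pointing down, gripper open.
Joint ranges: [-2.63, 2.63], [-0.92, 2.1], [0.06, 2.66], [-1.3, 4.44], [0, 2.69], [-3.02, 3.02]. Speed limits (rad/s): [2.22, 2.22, 2.79, 3.14, 3.14, 3.14].

### API

Orientations are given as [roll, pitch, yaw] about the fixed x, y, z axes, in that order (R = Rz(yaw) Ry(pitch) Rx(roll)).
In Python, from rig import * gives the robot as it stands.
- The arm moves only by the tool play_rows, never from a script. Its argument "moves" is a list of rows, each a list of 3 entries, a list of its own where there are three numbers: the shift along the tool's x, y, z in m, then the turn, a rotation vector about the tool's x, y, z in rad, then the opening in per cent of the stroke, from 0 (shut) to 100 (fully open). In form: [[[x, y, z], [rx, ry, rz], fingers], ...]. A call has 1 to 20 rows; each row shifts and turns the commanded pose from where the row before left it, along the tool's axes as they then stand; what a row does not reach is not made up. A row lasts 1/10 s, in which the tool goes at most 50 mm and 8.59 degrees, less where a joint would pass 70% of its speed; a pose out of reach is approached as far as the arm can. A call is refused whole if a number of a shift passes 0.05 or a number of a turn 0.15, either way. A call with a gripper value outside its range is refused whole. The fingers move at their own pace and stop on an object; "squeeze" is the grip in N (left out, the last holds). Time passes only in rows, so rows that do not move let the fingers close. It gives the time, the measured TCP pose, the force and the opening at its end, in the units of the state.
- sense(): the state, without advancing time (a new reading comes with each control period).
- grab_frame(name): name is "scene" or "side" or "wrist"; returns a dict with "pixels" (400x640x3 uint8, red, green, blue), "intrinsics" (3x3 intrinsics, pixels), "R" (3x3) and "t" (3): a world point X has camera coordinates R X + t. Camera axes: x right, y down, z forward; pixel columns grow to the right and rows downward; lengths in mm; the calibration is good to about 2 mm. A picture is of the moment at which its call begins. There is no depth.
- sign_off(): hands the job in, once; it reports no verdict.
The state is a dict: "clock": time; "qpos": joint angles; "qvel": joint speeds; "joint_efforts": joint torques, N m; "eef_pos": TCP position; "tcp_rot": TCP orientation; "contact_force": force on the tool from outside, world axes, zero at the start; "wrist_torque": the same for the moment, N m; "opening": opening from 0.0 (shut) to 1.0 (fully open).
Only numpy, scipy, OpenCV 4.12 (cv2) and the standard library are available. Lean on these libraries where they do the work, as an engineer would, in place of code of your own. Each camera call takes 0.05 s, during which the arm holds its last target. There are 200 camera calls.

## Working session

There is one attempt and no reset: what is moved stays moved. The work goes in short steps, Python scripts to look and compute and a tool call to move; the robot and the scene stay as the last step left them, time stands still between calls to the robot, and variables do not carry over. Pictures are saved under pics/ and viewed, about 8 in all and at most 12, crops included, and the job is handed in when it is done.

Besides the shell and the picture viewer there is one more tool, called by a JSON object that holds its "op" and its "data". play_rows: Moves the arm, as the interface text tells. Its arguments: {"type":"object","properties":{"moves":{"type":"array"},"squeeze":{"type":"number"}},"required":["moves"]}

```bash
mkdir -p pics; ls; python3 - <<'E'
from rig import *
import cv2
for n in ("scene","side"):
    f=grab_frame(n); cv2.imwrite(f"pics/{n}0.png",f["pixels"][:,:,::-1])
    print(n,f["intrinsics"],f["R"],f["t"])
print(sense())
E
```

```text
pics
scene [[421.97935345   0.         312.20989468]
 [  0.         421.97935345 197.34567113]
 [  0.           0.           1.        ]] [[-0.32477333  0.94572759 -0.01102776]
 [ 0.75970272  0.25390971 -0.59864984]
 [-0.56335962 -0.20280332 -0.80093493]] [ 110.44451915 -406.67299277 1179.6350733 ]
side [[460.69500947   0.         322.75664723]
 [  0.         460.69500947 204.50713074]
 [  0.           0.           1.        ]] [[ 0.79543386 -0.60586432  0.01460822]
 [-0.33007189 -0.45331232 -0.8279858 ]
 [ 0.50826914  0.65378618 -0.56055875]] [-394.41256232  310.41227782  573.53761226]
{'clock': 0.1, 'qpos': array([-2.41623839e-03,  3.53603836e-01,  1.63405690e+00, -1.54412909e-05,
        1.15518001e+00, -2.40373122e-03]), 'qvel': array([-0.00040514, -0.00332939, -0.00128998,  0.00025766,  0.00042377,
       -0.00057076]), 'joint_efforts': array([ 4.27485766e-04, -6.06356549e+01, -3.42817569e+01, -7.40920814e-05,
        3.91241178e-03, -4.99377973e-05]), 'eef_pos': array([ 6.24579518e+02, -1.39728115e-02,  2.30622389e+02]), 'tcp_rot': array([-3.14034453e+00,  1.11188258e-05,  1.57079007e+00]), 'contact_force': array([-0.37066113,  0.5145372 , -1.15551638]), 'wrist_torque': array([-0.0761948 ,  0.04437258,  0.01590384]), 'opening': 1.0025262330902505}
```

View pics/scene0.png

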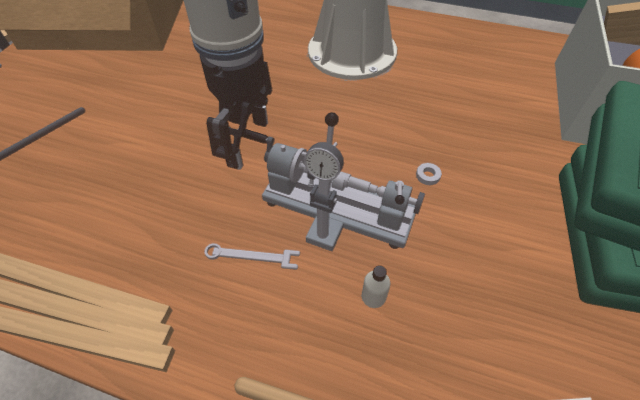

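View pics/side0.png

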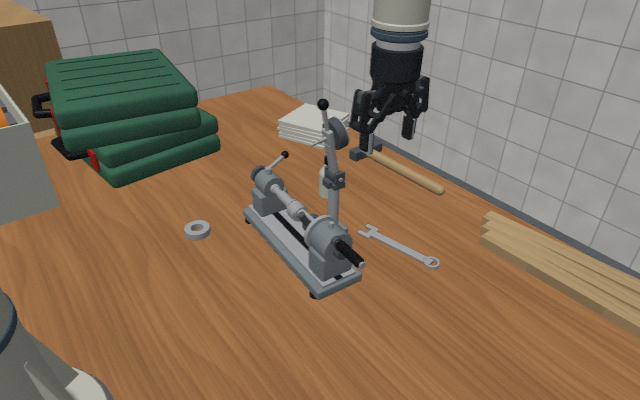

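The scene view shows the knob at (331,119), the dial at (322,163), the headstock at about (285,165) and the tailstock at (400,205). The side view shows the knob at (323,104), the dial at (338,134) and the handle from (338,243) to (362,264). I'll enlarge both once to get accurate points.

```bash
python3 - <<'E'
import cv2,numpy as np
a=cv2.imread("pics/scene0.png")[100:250,230:430]; b=cv2.imread("pics/side0.png")[90:305,230:380]
a=cv2.resize(a,None,fx=2.2,fy=2.2,interpolation=cv2.INTER_CUBIC); b=cv2.resize(b,None,fx=2.2,fy=2.2,interpolation=cv2.INTER_CUBIC)
o=np.zeros((480,790,3),np.uint8); o[:a.shape[0],:440]=a; o[:b.shape[0],450:450+b.shape[1]]=b
cv2.imwrite("pics/crop0.png",o)
E
```

```text
(no output)
```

View pics/crop0.png

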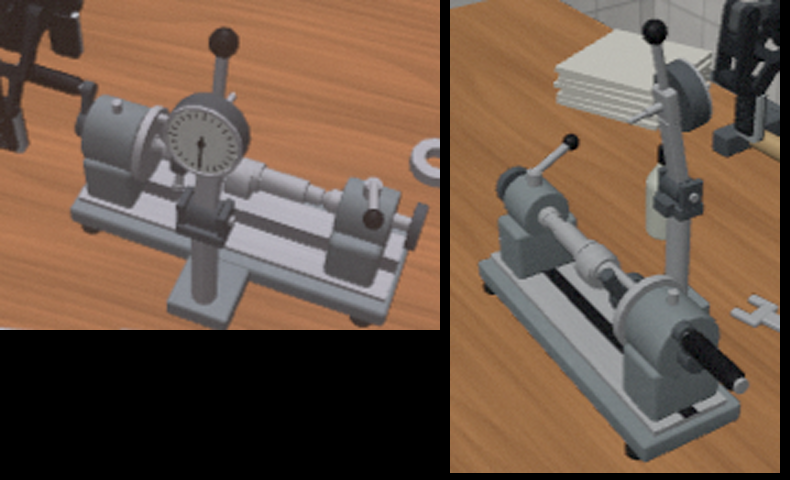

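```bash
cat > h.py <<'E'
from rig import *
import numpy as np, cv2
from scipy.optimize import least_squares
def proj(f,X):
    c=f["R"]@np.asarray(X,float)+f["t"]; p=f["intrinsics"]@c; return p[:2]/p[2]
def tw(b,l):  # bench (x,y,yaw), local -> world
    c,s=np.cos(b[2]),np.sin(b[2]); return np.array([b[0]+c*l[0]-s*l[1],b[1]+s*l[0]+c*l[1],l[2]])
def knob(b,a,r=150): return tw(b,[85-r*np.cos(a),0,140+r*np.sin(a)])
def hand(b,c,dy=0): return tw(b,[32*np.sin(c),-186+dy,92+32*np.cos(c)])
E
python3 - <<'E'
from h import *
fs,fd=grab_frame("scene"),grab_frame("side")
def pts(p):
    b,a,c=p[:3],p[3],p[4]
    return [(fs,knob(b,a),(331.4,119.5),1),(fd,knob(b,a),(323.2,104.5),1),
     (fd,hand(b,c,29),(338.2,246.8),1),(fd,hand(b,c,-29),(361.8,264.1),1),(fs,hand(b,c,29),(268.6,141),.5),
     (fs,tw(b,[85,0,140]),(323.2,194.5),.5),(fd,tw(b,[85,0,140]),(339,179.5),.5)]
def res(p): return np.concatenate([w*(proj(f,X)-q) for f,X,q,w in pts(p)])
for y0 in (-.4,0,.4):
    r=least_squares(res,[600,0,y0,1.3,0.]); print(r.x.round(3),r.cost)
p=r.x
print(res(p).round(1))
b=p[:3]; print("knob",knob(b,p[3]),"down",knob(b,0),"handle",hand(b,p[4]),"hinge",tw(b,[85,0,140]))
E
```

```text
[ 5.22417e+02  1.16994e+02 -6.40000e-02  1.37200e+00 -5.17000e-01] 9.80427416874942
[ 5.22417e+02  1.16994e+02 -6.40000e-02  1.37200e+00 -5.17000e-01] 9.804274168749533
[ 5.15520e+02  1.23197e+02 -1.91000e-01  1.41700e+00  6.32000e-01] 24.292655620824195
[-1.3 -1.4  0.  -0.1  2.8 -3.7 -2.7  0.8 -1.   1.3 -0.8 -1.  -3.  -1.2]
knob [576.45845452 111.43205126 288.23609122] down [451.69813819 135.5176717  140.        ] handle [498.81818773 -63.01352502 117.82347603] hinge [598.97865186 107.08441139 140.        ]
```

```bash
python3 - <<'E'
from h import *
fs,fd=grab_frame("scene"),grab_frame("side")
def pts(p):
    b,a,c,h=p[:3],p[3],p[4],p[5]
    return [(fs,knob(b,a),(331.4,119.5),1),(fd,knob(b,a),(323.2,104.5),1),
     (fd,hand(b,c,29),(338.2,246.8),.7),(fd,hand(b,c,-29),(361.8,264.1),1),(fs,hand(b,c,29),(268.6,141),.3),
     (fs,tw(b,[85,0,140]),(323.2,194.5),.3),(fd,tw(b,[85,0,140]),(339,179.5),.3),
     (fs,tw(b,[48,-150,h]),(262.7,193.2),1),(fs,tw(b,[48,150,h]),(408.6,237.3),1),
     (fd,tw(b,[48,-150,h]),(362.7,274.1),1),(fd,tw(b,[-48,-150,h]),(314.1,290),1),(fd,tw(b,[-48,150,h]),(243.6,210.5),1)]
def res(p): return np.concatenate([w*(proj(f,X)-q) for f,X,q,w in pts(p)])
for y0,c0 in ((-.4,-.5),(0,.5),(.4,0)):
    r=least_squares(res,[560,60,y0,1.3,c0,25.]); print(r.x.round(3),r.cost)
p=r.x
print(res(p).reshape(-1,2).round(1).tolist())
b=p[:3]; print("knob",knob(b,p[3]),"down",knob(b,0),"handle",hand(b,p[4]),"crankc",tw(b,[0,-186,92]))
E
```

```text
[ 5.16759e+02  1.17764e+02 -6.10000e-02  1.41300e+00 -3.50000e-01
  2.79190e+01] 39.79023290827386
[ 5.16759e+02  1.17764e+02 -6.10000e-02  1.41300e+00 -3.50000e-01
  2.79190e+01] 39.79023290817139
[ 5.16759e+02  1.17764e+02 -6.10000e-02  1.41300e+00 -3.50000e-01
  2.79190e+01] 39.79023290803171
[[0.0, -0.2], [-0.1, -0.7], [0.3, -1.9], [-0.8, 0.5], [-0.7, -0.7], [0.3, -0.0], [-2.0, -1.2], [-1.7, -0.9], [-2.3, 3.2], [-1.1, -2.1], [2.2, 3.2], [-4.5, -2.7]]
knob [578.09075762 114.00170557 288.1393928 ] down [451.88045028 121.74304504 140.        ] handle [494.41315555 -67.21533273 122.05774245] crankc [505.37127364 -67.8874689   92.        ]
```

{"op": "play_rows", "data": {"moves": [[[0,0,-0.03],[0,0,0],100],[[0,0,-0.04],[0,0,0],100],[[0,0,-0.04],[0,0,0],100],[[0,0,-0.03],[0,0,0],100],[[0.023,-0.009,0],[0,0,0],100],[[0.023,-0.01,0],[0,0,0],100],[[0.023,-0.01,0],[0,0,0],100],[[0.023,-0.009,0],[0,0,0],100],[[0.022,-0.009,0],[0,0,0],100],[[0,0,0],[0,0,0.1483],100],[[0,0,0],[0,0,0.1483],100],[[0,0,0],[0,0,0.1483],100],[[0,0,0],[0,0,0.1483],90],[[0,0,0],[0,0,0.1483],80],[[0,0,0],[0,0,0.1483],70],[[0,0,0],[0,0,0.1483],70],[[0,0,0],[0,0,0.1483],70],[[0,0,0],[0,0,0.1483],70],[[0,0,0],[0,0,0.1483],70],[[0,0,0],[0,0,0.1483],70]], "squeeze": 20}}

```text
clock: 2.3
eef_pos: [577.9, 114.0, 371.2]
tcp_rot: [3.142, 0.0, -0.067]
contact_force: [-0.3, -0.3, -0.3]
opening: 0.702
```

```bash
python3 - <<'E'
from h import *
fs=[grab_frame(n) for n in ("wrist","scene","side")]
s=sense(); print(s["clock"],s["eef_pos"],s["tcp_rot"],s["contact_force"],s["opening"])
f=fs[0]; b=[516.8,117.8,-.061]
for X in (knob(b,1.413),hand(b,-.35),hand(b,-.35,-29),tw(b,[85,0,140])): print(proj(f,X))
o=[f["pixels"]]+[cv2.resize(fs[1]["pixels"][80:280,210:450],None,fx=1,fy=1)]
im=np.zeros((600,640,3),np.uint8); im[:400]=fs[0]["pixels"]; im[400:,:240]=fs[1]["pixels"][60:260,210:450]; im[400:,260:500]=fs[2]["pixels"][90:290,200:440]
cv2.imwrite("pics/w1.png",im[:,:,::-1])
E
```

```text
2.45 [577.95217877 113.97632309 371.24333026] [ 3.14156279e+00  7.91062623e-05 -5.73161532e-02] [ 0.19650749 -0.12750328  1.34383551] 0.703411854385104
[316.65585137 206.32906839]
[449.17059843 218.83922235]
[469.69631141 218.72807149]
[317.20381921 153.23841547]
```

View pics/w1.png

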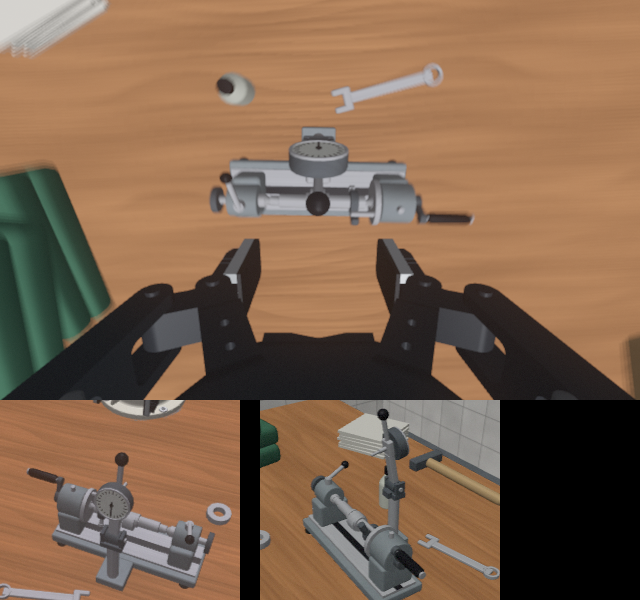

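The wrist view shows the knob at (318,203), the handle from (424,217) to (471,219) and the bed's far edge from (230,163) to (406,168). In the scene the handle runs from (270,143) to (237,131). I'll refit with all three views.

```bash
python3 - <<'E'
from h import *
fs,fd,fw=grab_frame("scene"),grab_frame("side"),grab_frame("wrist")
def pts(p):
    b,a,c,h=p[:3],p[3],p[4],p[5]
    return [(fs,knob(b,a),(331.4,119.5),1),(fd,knob(b,a),(323.2,104.5),1),(fw,knob(b,a),(318,203.5),1),
     (fd,hand(b,c,29),(338.2,246.8),.5),(fd,hand(b,c,-29),(361.8,264.1),1),(fs,hand(b,c,29),(270,143),.5),(fs,hand(b,c,-29),(237.5,130.5),1),
     (fw,hand(b,c,29),(424,217),.5),(fw,hand(b,c,-29),(472,219.3),1),
     (fw,tw(b,[48,-150,h]),(407,167.5),.5),(fw,tw(b,[48,150,h]),(230,162),.5)]
def res(p): return np.concatenate([w*(proj(f,X)-q) for f,X,q,w in pts(p)])
r=least_squares(res,[516,117,-.06,1.4,-.35,25.],loss="soft_l1"); print(r.x.round(3),r.cost)
p=r.x
print(res(p).reshape(-1,2).round(1).tolist())
b=p[:3]; print("knob",knob(b,p[3]),"down",knob(b,0),"handle",hand(b,p[4]),"crankc",tw(b,[0,-186,92]))
E
```

```text
[ 5.19742e+02  1.17273e+02 -7.40000e-02  1.40300e+00 -3.05000e-01
  2.05410e+01] 10.28238278598258
[[-1.1, 0.4], [1.0, -0.6], [0.1, 1.0], [0.9, -1.7], [0.1, -0.1], [-2.2, -1.8], [1.5, 0.7], [2.2, 0.8], [-2.6, 0.0], [-0.1, -0.8], [-0.3, 0.4]]
knob [579.58312562 112.83007264 287.90301082] down [454.92019119 122.08512765 140.        ] handle [496.39881428 -67.50615261 122.52653613] crankc [505.97093953 -68.21679324  92.        ]
```

{"op": "play_rows", "data": {"moves": [[[0.0016,0.001,0.013],[0,0,0.016],60],[[0,0,0.013],[0,0,0],50],[[0,0,0.013],[0,0,0],50],[[0,0,0.013],[0,0,0],50],[[0,0,0.013],[0,0,0],50],[[0,0,0.013],[0,0,0],50],[[0,0,0.013],[0,0,0],50],[[0,0,0.012],[0,0,0],50],[[0,0,0],[0,0,0],50],[[0,0,0],[0,0,0],50]], "squeeze": 20}}

```text
clock: 3.6
eef_pos: [579.6, 112.9, 268.2]
tcp_rot: [3.142, 0.0, -0.076]
contact_force: [1.2, -0.3, 0.0]
opening: 0.501
```

```bash
python3 - <<'E'
from h import *
f=[grab_frame(n)["pixels"] for n in ("wrist","scene","side")]
s=sense(); print(s["clock"],s["eef_pos"],s["tcp_rot"],s["contact_force"],s["opening"])
im=np.zeros((600,640,3),np.uint8); im[:300]=f[0][100:400]; im[300:,:310]=cv2.resize(f[1][60:210,250:405],None,fx=2,fy=2); im[300:,320:]=cv2.resize(f[2][60:210,240:400],None,fx=2,fy=2)
cv2.imwrite("pics/w2.png",im[:,:,::-1])
E
```

```text
3.75 [579.97065589 113.00239429 269.02361134] [-3.14124922e+00 -1.17656820e-03 -7.65001529e-02] [-0.22549256 -0.14185384  0.65012391] 0.49861772360154444
```

View pics/w2.png

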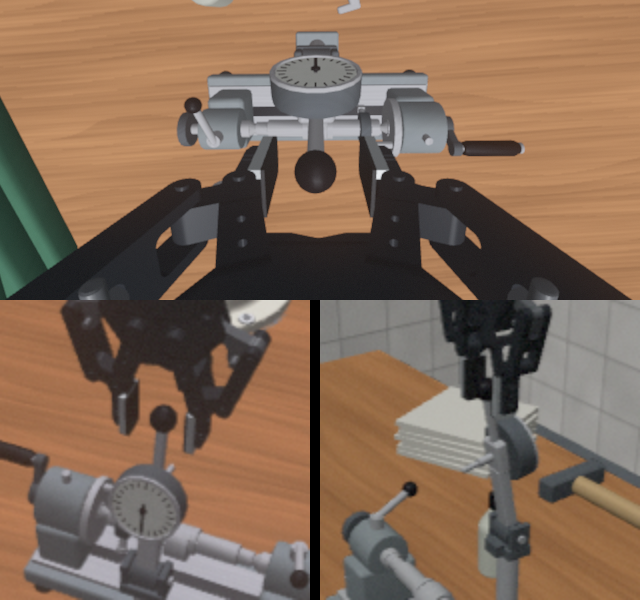

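The ball is at (316,171) in the wrist crop, centred between the pads. Closing gently.

{"op": "play_rows", "data": {"moves": [[[0,0,0],[0,0,0],40],[[0,0,0],[0,0,0],32],[[0,0,0],[0,0,0],28],[[0,0,0],[0,0,0],26],[[0,0,0],[0,0,0],24],[[0,0,0],[0,0,0],23],[[0,0,0],[0,0,0],22],[[0,0,0],[0,0,0],21],[[0,0,0],[0,0,0],20],[[0,0,0],[0,0,0],19],[[0,0,0],[0,0,0],18]], "squeeze": 20}}

```text
clock: 4.85
eef_pos: [579.7, 114.2, 268.7]
tcp_rot: [-3.139, -0.001, -0.076]
contact_force: [-0.8, 7.0, 1.8]
opening: 0.21
```

```bash
python3 - <<'E'
from h import *
s=sense(); print(s["clock"],s["eef_pos"],s["tcp_rot"],s["contact_force"],s["opening"])
# arc steps from a=1.403 : tool x (local +x), z (down), mm
a0=1.403; k=lambda a: np.array([85-150*np.cos(a),140+150*np.sin(a)])
A=np.linspace(a0,0,41)
P=np.array([k(a) for a in A]); d=np.diff(P,axis=0); print(np.c_[d[:,0],-d[:,1]].round(1).tolist())
E
```

```text
4.85 [579.74155174 114.19802325 268.65448953] [-3.13932532e+00 -5.21027448e-04 -7.64036698e-02] [-0.7557902   6.97615147  1.76475016] 0.20999066544052425
[[-5.2, 1.0], [-5.1, 1.2], [-5.1, 1.3], [-5.0, 1.5], [-5.0, 1.7], [-4.9, 1.9], [-4.9, 2.0], [-4.8, 2.2], [-4.7, 2.4], [-4.6, 2.5], [-4.5, 2.7], [-4.4, 2.8], [-4.3, 3.0], [-4.2, 3.1], [-4.1, 3.3], [-4.0, 3.4], [-3.9, 3.6], [-3.7, 3.7], [-3.6, 3.8], [-3.5, 4.0], [-3.3, 4.1], [-3.2, 4.2], [-3.0, 4.3], [-2.9, 4.4], [-2.7, 4.5], [-2.6, 4.6], [-2.4, 4.7], [-2.2, 4.8], [-2.1, 4.8], [-1.9, 4.9], [-1.7, 5.0], [-1.5, 5.0], [-1.4, 5.1], [-1.2, 5.1], [-1.0, 5.2], [-0.8, 5.2], [-0.6, 5.2], [-0.5, 5.2], [-0.3, 5.3], [-0.1, 5.3]]
```

{"op": "play_rows", "data": {"moves": [[[0,-0.0015,0],[0,0,0],18],[[-0.005,0,0.001],[0,0,0],18],[[-0.005,0,0.0012],[0,0,0],18],[[-0.005,0,0.0013],[0,0,0],18],[[-0.005,0,0.0015],[0,0,0],18],[[-0.005,0,0.0017],[0,0,0],18]], "squeeze": 20}}

```text
clock: 5.45
eef_pos: [554.1, 116.1, 261.3]
tcp_rot: [3.141, 0.0, -0.077]
contact_force: [2.6, -1.5, 0.3]
opening: 0.212
```

```bash
python3 - <<'E'
from h import *
f=[grab_frame(n)["pixels"] for n in ("wrist","side")]
s=sense(); print(s["clock"],s["eef_pos"],s["tcp_rot"],s["contact_force"],s["opening"])
im=np.zeros((300,640,3),np.uint8); im[:,:320]=f[0][100:400,160:480]; im[:,320:]=cv2.resize(f[1][60:210,240:400],None,fx=2,fy=2)
cv2.imwrite("pics/w3.png",im[:,:,::-1])
E
```

```text
5.55 [553.25833297 116.12450888 260.92550265] [ 3.14097759e+00  2.16154179e-03 -7.64684673e-02] [-2.97261527 -1.15222608  0.66761518] 0.21546304240979025
```

View pics/w3.png

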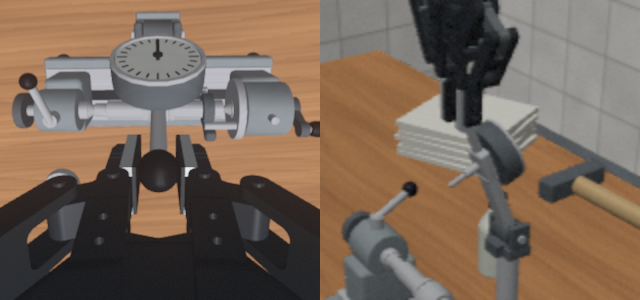

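The ball is held at (158,170) in the crop, the arm follows and the forces are small. Continuing the arc.

{"op": "play_rows", "data": {"moves": [[[-0.0049,0,0.0019],[0,0,0],18],[[-0.0049,0,0.002],[0,0,0],18],[[-0.0048,0,0.0022],[0,0,0],18],[[-0.0047,0,0.0024],[0,0,0],18],[[-0.0046,0,0.0025],[0,0,0],18],[[-0.0045,0,0.0027],[0,0,0],18],[[-0.0044,0,0.0028],[0,0,0],18],[[-0.0043,0,0.003],[0,0,0],18],[[-0.0042,0,0.0031],[0,0,0],18],[[-0.0041,0,0.0033],[0,0,0],18]], "squeeze": 20}}

```text
clock: 6.55
eef_pos: [508.9, 119.3, 235.3]
tcp_rot: [3.141, 0.0, -0.076]
contact_force: [1.3, -6.0, -1.5]
opening: 0.209
```

{"op": "play_rows", "data": {"moves": [[[-0.004,0,0.0034],[0,0,0],18],[[-0.0039,0,0.0036],[0,0,0],18],[[-0.0037,0,0.0037],[0,0,0],18],[[-0.0036,0,0.0038],[0,0,0],18],[[-0.0035,0,0.004],[0,0,0],18],[[-0.0033,0,0.0041],[0,0,0],18]], "squeeze": 20}}

```text
clock: 7.15
eef_pos: [486.7, 120.8, 212.7]
tcp_rot: [3.14, 0.001, -0.076]
contact_force: [-0.8, -7.1, -0.5]
opening: 0.209
```

{"op": "play_rows", "data": {"moves": [[[-0.0032,0.0006,0.0042],[0,0,0],18],[[-0.003,0.0006,0.0043],[0,0,0],18],[[-0.0029,0,0.0044],[0,0,0],18],[[-0.0027,0,0.0045],[0,0,0],18],[[-0.0026,0,0.0046],[0,0,0],18],[[-0.0024,0,0.0047],[0,0,0],18],[[-0.0022,0,0.0048],[0,0,0],18],[[-0.0021,0,0.0048],[0,0,0],18]], "squeeze": 20}}

```text
clock: 7.95
eef_pos: [466.3, 122.1, 176.4]
tcp_rot: [-3.141, -0.0, -0.076]
contact_force: [0.2, 1.6, -0.5]
opening: 0.215
```

{"op": "play_rows", "data": {"moves": [[[-0.0019,0,0.0049],[0,0,0],18],[[-0.0017,0,0.005],[0,0,0],18],[[-0.0015,0,0.005],[0,0,0],18],[[-0.0014,0,0.0051],[0,0,0],18],[[-0.0012,0,0.0051],[0,0,0],18],[[-0.001,0,0.0052],[0,0,0],18],[[-0.0008,0,0.0052],[0,0,0],18]], "squeeze": 20}}

```text
clock: 8.65
eef_pos: [457.0, 122.7, 140.9]
tcp_rot: [-3.141, -0.0, -0.077]
contact_force: [0.9, 2.6, -0.6]
opening: 0.217
```

{"op": "play_rows", "data": {"moves": [[[-0.0005,0,0.003],[0,0,0],18],[[-0.0004,0,0.003],[0,0,0],18],[[-0.0003,0,0.003],[0,0,0],18],[[-0.0002,0,0.003],[0,0,0],18],[[-0.0001,0,0.0025],[0,0,0],18],[[0,0,0],[0,0,0],18]], "squeeze": 20}}

```text
clock: 9.25
eef_pos: [455.4, 122.7, 126.4]
tcp_rot: [-3.142, 0.0, -0.077]
contact_force: [2.2, 3.9, -4.4]
opening: 0.216
```

{"op": "play_rows", "data": {"moves": [[[0,0,0.001],[0,0,0],18],[[0,0,0.001],[0,0,0],18],[[0,0,0.001],[0,0,0],18],[[0,0,0],[0,0,0],18]], "squeeze": 20}}

```text
clock: 9.65
eef_pos: [455.4, 122.8, 123.7]
tcp_rot: [-3.142, 0.0, -0.076]
contact_force: [2.2, 3.4, -2.0]
opening: 0.209
```

{"op": "play_rows", "data": {"moves": [[[0,0,0.001],[0,0,0],18],[[0,0,0.001],[0,0,0],18],[[0,0,0],[0,0,0],18]], "squeeze": 20}}

```text
clock: 9.95
eef_pos: [455.4, 122.8, 121.8]
tcp_rot: [-3.142, 0.0, -0.077]
contact_force: [0.4, 4.2, 0.2]
opening: 0.213
```

{"op": "play_rows", "data": {"moves": [[[0,0,0.001],[0,0,0],18],[[0,0,0.0005],[0,0,0],18],[[0,0,0],[0,0,0],18]], "squeeze": 20}}

```text
clock: 10.25
eef_pos: [455.6, 122.8, 121.2]
tcp_rot: [-3.141, -0.0, -0.076]
contact_force: [-3.8, 1.2, 14.4]
opening: 0.213
```

```bash
python3 - <<'E'
from h import *
f=[grab_frame(n)["pixels"] for n in ("wrist","side","scene")]
s=sense(); print(s["clock"],s["eef_pos"],s["tcp_rot"],s["contact_force"],s["opening"])
im=np.zeros((600,640,3),np.uint8); im[:300,:320]=f[0][100:400,160:480]; im[:300,320:]=cv2.resize(f[1][120:270,220:380],None,fx=2,fy=2)
im[300:]=cv2.resize(f[2][110:210,240:400],None,fx=4,fy=4)[:300]
cv2.imwrite("pics/w4.png",im[:,:,::-1])
E
```

```text
10.4 [455.57329494 122.77685706 121.23231188] [-3.14141363e+00 -3.69859403e-04 -7.65122204e-02] [-3.58909112  2.39887652 14.52348263] 0.21820729513996381
```

View pics/w4.png

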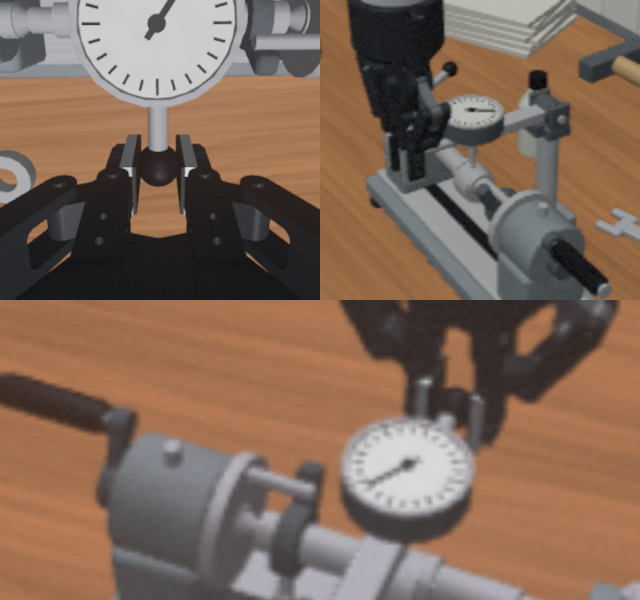

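The dial is down. In the wrist crop the needle points about 33° clockwise from the hinge direction, from (155,22) to (172,0), which is close to the low spot. A push-back of 14 N confirms the arm is on its stop. I'll ease off, release and rise clear, then turn the wrist.

{"op": "play_rows", "data": {"moves": [[[0,0,-0.0008],[0,0,0],18],[[0,0,0],[0,0,0],22],[[0,0,0],[0,0,0],26],[[0,0,0],[0,0,0],35],[[0,0,0],[0,0,0],50],[[0,0,0],[0,0,0],50],[[0,0,-0.01],[0,0,0],50],[[0,0,-0.02],[0,0,0],50],[[0,0,-0.03],[0,0,0],50],[[0,0,-0.03],[0,0,0],50],[[0,0,-0.02],[0,0,0],50]], "squeeze": 20}}

```text
clock: 11.5
eef_pos: [456.0, 122.8, 233.8]
tcp_rot: [-3.141, -0.002, -0.076]
contact_force: [-0.2, -0.2, 0.2]
opening: 0.498
```

```bash
cat >> h.py <<'E'
B=[519.7,117.3,-.074]
def needle(f,c=(0,0,158),r=(5,19)):
    g=cv2.cvtColor(f["pixels"],cv2.COLOR_RGB2GRAY); th=np.radians(np.arange(0,360,1.)); rr=np.linspace(*r,20)
    P=np.array([[proj(f,tw(B,[c[0]+q*np.cos(t),c[1]-q*np.sin(t),c[2]])) for q in rr] for t in th],np.float32)
    m=cv2.remap(g,P[...,0],P[...,1],cv2.INTER_LINEAR).mean(1)
    m=cv2.blur(np.r_[m[-3:],m,m[:3]].astype(np.float32).reshape(-1,1),(1,5)).ravel()[3:-3]
    w=np.clip(m.mean()-1.5*m.std()-m,0,None); a=np.angle((w*np.exp(1j*th)).sum(),deg=True)%360
    return a,int(m.argmin()),m.min(),np.median(m)
E
python3 - <<'E'
from h import *
f=grab_frame("scene"); s=sense(); print(s["clock"],s["eef_pos"],s["contact_force"],s["opening"])
for z in (145,150,155,160): print(z,proj(f,tw(B,[0,0,z])))
g=cv2.cvtColor(f["pixels"],cv2.COLOR_RGB2GRAY)
roi=(g[120:185,310:375]>150).astype(np.uint8); n,l,st,ce=cv2.connectedComponentsWithStats(roi); i=1+st[1:,4].argmax(); print("face",ce[i]+[310,120],st[i])
for z in (150,154,158): print(z,needle(f,(0,0,z)))
w=grab_frame("wrist")
im=np.zeros((400,800,3),np.uint8); im[:,:400]=cv2.resize(f["pixels"][120:190,310:380],(400,400),interpolation=cv2.INTER_CUBIC);im[:,400:]=w["pixels"][:,120:520]
cv2.imwrite("pics/d1.png",im[:,:,::-1])
E
```

```text
11.55 [457.37855785 123.1978225  236.3539198 ] [ 0.98923267 -0.2506757   3.30985828] 0.5023096166617885
145 [341.01929867 158.43413951]
150 [341.14327415 156.52424062]
155 [341.26859344 154.59363991]
160 [341.39527849 152.64199898]
face [341.75831874 151.14711033] [ 16  19  32  25 571]
150 (np.float64(161.30736676357395), 160, np.float32(148.98), np.float32(185.755))
154 (np.float64(160.25515906446984), 159, np.float32(147.35), np.float32(194.965))
158 (np.float64(104.26724418580426), 57, np.float32(148.77), np.float32(200.23999))
```

View pics/d1.png

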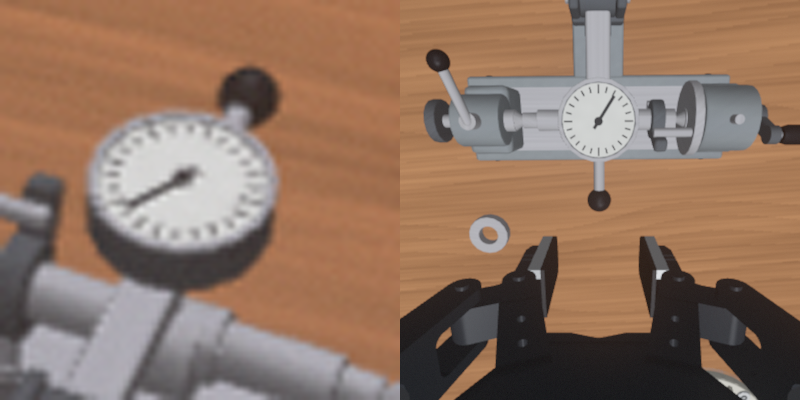

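The dial sits level with the knob home, and the wrist crop shows the needle at about 33°. The handle grip is at the right edge, near (790,135). Moving above the handle and turning the wrist back.

{"op": "play_rows", "data": {"moves": [[[0.0059,0.0219,0],[0,0,0],60],[[0.0059,0.0219,0],[0,0,0],60],[[0.0059,0.0219,0],[0,0,0],60],[[0.0059,0.0219,0],[0,0,0],60],[[0.0059,0.0219,0],[0,0,0],60],[[0.0059,0.0219,0],[0,0,0],60],[[0.0059,0.0219,0],[0,0,0],60],[[0.0059,0.0219,0],[0,0,0],60],[[0.0058,0.0218,0],[0,0,0],60],[[0,0,0],[0,0,-0.143],60],[[0,0,0],[0,0,-0.143],60],[[0,0,0],[0,0,-0.143],60],[[0,0,0],[0,0,-0.143],60],[[0,0,0],[0,0,-0.143],60],[[0,0,0],[0,0,-0.143],60],[[0,0,0],[0,0,-0.143],60],[[0,0,0],[0,0,-0.143],60],[[0,0,0],[0,0,-0.143],60],[[0,0,0],[0,0,-0.143],60],[[0,0,0],[0,0,-0.143],60]]}}

```text
clock: 13.6
eef_pos: [492.7, -77.7, 230.4]
tcp_rot: [-3.14, -0.0, 1.502]
contact_force: [-0.4, -0.3, 0.3]
opening: 0.598
```

```bash
python3 - <<'E'
from h import *
f=grab_frame("scene"); w=grab_frame("wrist"); s=sense(); print(s["clock"],s["eef_pos"],s["tcp_rot"],s["contact_force"],s["opening"])
for c in ((0,0,162),(0,0,163.5),(0,0,165)): print(c,needle(f,c,(6,17)))
for d in (29,-10,-29): print(d,proj(w,hand(B,-.305,d)))
print(proj(w,s["eef_pos"]-[0,0,0]))
im=w["pixels"]
cv2.imwrite("pics/w5.png",im[:,:,::-1])
E
```

```text
13.7 [492.72826094 -77.69280132 230.52285773] [-3.14048802e+00 -7.65414940e-05  1.49862791e+00] [-1.2463484  -0.65404616 -0.40425155] 0.605287720345935
(0, 0, 162) (np.float64(43.84831057797941), 43, np.float32(119.369995), np.float32(210.49))
(0, 0, 163.5) (np.float64(38.28008375787815), 38, np.float32(115.95), np.float32(211.13501))
(0, 0, 165) (np.float64(32.771448916029385), 33, np.float32(115.14), np.float32(211.475))
29 [319.99989523 149.93373307]
-10 [319.31638683 194.35608412]
-29 [319.0033849  214.69860178]
[314.53745025 248.51170483]
```

View pics/w5.png

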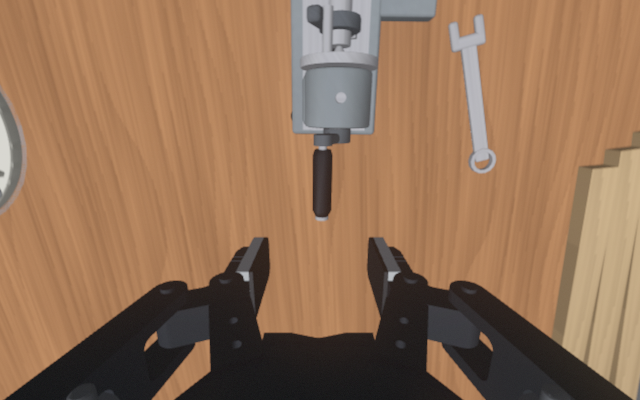

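The wrist view shows the handle from (322,149) to (321,216), about 2 px right of the prediction, so x is about 498. The jaws sit squarely across it. Descending.

{"op": "play_rows", "data": {"moves": [[[0,0.003,0.015],[0,0,0],60],[[0,0.002,0.015],[0,0,0],55],[[0,0,0.015],[0,0,0],50],[[0,0,0.015],[0,0,0],50],[[0,0,0.015],[0,0,0],50],[[0,0,0.015],[0,0,0],50],[[0,0,0.015],[0,0,0],50],[[0,0,0.012],[0,0,0],50],[[0,0,0.008],[0,0,0],50],[[0,0,0],[0,0,0],40],[[0,0,0],[0,0,0],32],[[0,0,0],[0,0,0],28],[[0,0,0],[0,0,0],25],[[0,0,0],[0,0,0],23],[[0,0,0],[0,0,0],21],[[0,0,0],[0,0,0],20],[[0,0,0],[0,0,0],19],[[0,0,0],[0,0,0],18]], "squeeze": 20}}

```text
clock: 15.5
eef_pos: [497.7, -78.1, 106.1]
tcp_rot: [-3.141, 0.0, 1.497]
contact_force: [-5.4, 0.3, 3.4]
opening: 0.19
```

```bash
python3 - <<'E'
from h import *
f=[grab_frame(n)["pixels"] for n in ("wrist","side")]
s=sense(); print(s["clock"],s["eef_pos"],s["tcp_rot"],s["contact_force"],s["opening"])
im=np.zeros((400,800,3),np.uint8); im[:,:400]=f[0][:,120:520]; im[:,400:]=cv2.resize(f[1][170:300,270:400],(400,400))
cv2.imwrite("pics/w6.png",im[:,:,::-1])
E
```

```text
15.6 [497.77745604 -78.09488521 106.1004382 ] [-3.14076036e+00 -6.36988074e-07  1.49657698e+00] [-4.6303429  -0.76978741  2.57101535] 0.1901215874197135
```

View pics/w6.png

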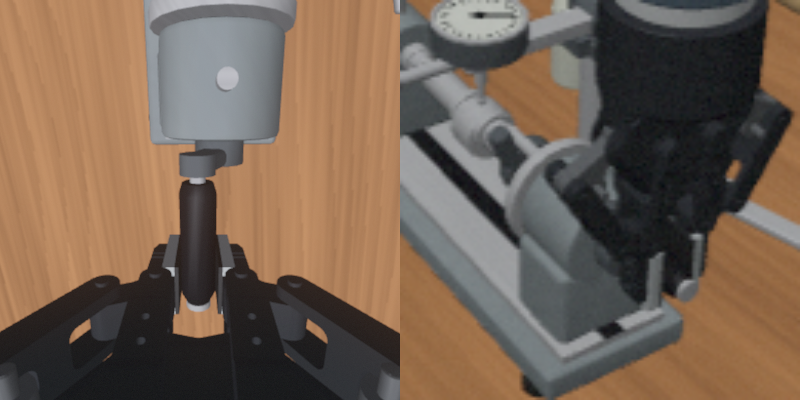

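The grip is good: the handle lies between the pads and the opening is 0.19. From the headstock centre in the crop, the crank angle is about -0.4. Turning towards +x in small steps while watching forces and needle.

{"op": "play_rows", "data": {"moves": [[[0,0.003,-0.0011],[0,0,0],17],[[0,0.0031,-0.0008],[0,0,0],17],[[0,0.0032,-0.0005],[0,0,0],17],[[0,0.0032,-0.0002],[0,0,0],17],[[0,0.0032,0.0002],[0,0,0],17],[[0,0.0032,0.0005],[0,0,0],17]], "squeeze": 20}}

```text
clock: 16.2
eef_pos: [516.7, -79.4, 107.5]
tcp_rot: [-3.14, -0.0, 1.497]
contact_force: [-5.7, 1.1, -5.7]
opening: 0.186
```

```bash
cat > n.py <<'E'
from h import *
f=grab_frame("scene"); s=sense(); print(round(s["clock"],2),s["eef_pos"].round(1),s["contact_force"].round(1),round(s["opening"],3),[np.round(needle(f,(0,0,165),(6,17)),1).tolist()])
E
python3 n.py
```

```text
16.25 [517.1 -79.4 107.4] [-3.3 -0.  -8.8] 0.19 [[37.8, 38.0, 120.6, 214.6]]
```

{"op": "play_rows", "data": {"moves": [[[0,0.0031,0.0018],[0,0,0],17],[[0,0.003,0.0013],[0,0,0],17],[[0,0.0029,0.0014],[0,0,0],17],[[0,0.0027,0.0017],[0,0,0],17]], "squeeze": 20}}

```text
clock: 16.65
eef_pos: [528.7, -80.3, 101.6]
tcp_rot: [-3.141, -0.0, 1.497]
contact_force: [-5.6, 1.2, -2.3]
opening: 0.187
```

{"op": "play_rows", "data": {"moves": [[[0,0.0025,0.0019],[0,0,0],17],[[0,0.0023,0.0022],[0,0,0],17],[[0,0.0021,0.0024],[0,0,0],17],[[0,0.0019,0.0026],[0,0,0],17]], "squeeze": 20}}

```text
clock: 17.05
eef_pos: [536.8, -80.8, 92.4]
tcp_rot: [-3.14, -0.0, 1.497]
contact_force: [-7.2, 2.1, 0.3]
opening: 0.19
```

```bash
python3 n.py
```

```text
17.1 [537.  -80.8  92. ] [-5.8  1.2 -2.6] 0.193 [[95.0, 95.0, 125.9, 214.3]]
```

{"op": "play_rows", "data": {"moves": [[[0,0.001,0.0028],[0,0,0],17],[[0,0.0007,0.0029],[0,0,0],17],[[0,0.001,0.003],[0,0,0],17],[[0,0.0007,0.0031],[0,0,0],17]], "squeeze": 20}}

```text
clock: 17.5
eef_pos: [540.7, -81.1, 80.9]
tcp_rot: [-3.141, -0.0, 1.496]
contact_force: [-7.1, 2.8, 2.3]
opening: 0.193
```

{"op": "play_rows", "data": {"moves": [[[0,0.0004,0.0032],[0,0,0],17],[[0,0.0001,0.0032],[0,0,0],17],[[0,-0.0003,0.0032],[0,0,0],17],[[0,-0.0006,0.0032],[0,0,0],17]], "squeeze": 20}}

```text
clock: 17.9
eef_pos: [540.1, -81.0, 68.2]
tcp_rot: [-3.14, -0.0, 1.497]
contact_force: [-7.7, 2.0, 5.8]
opening: 0.188
```

```bash
python3 n.py
```

```text
17.95 [540.  -81.   67.8] [-6.8  2.   1.4] 0.192 [[188.3, 188.0, 126.3, 215.1]]
```

{"op": "play_rows", "data": {"moves": [[[0,-0.0015,0.0031],[0,0,0],17],[[0,-0.0018,0.003],[0,0,0],17],[[0,-0.0015,0.0028],[0,0,0],17],[[0,-0.0018,0.0027],[0,0,0],17]], "squeeze": 20}}

```text
clock: 18.35
eef_pos: [535.0, -80.7, 57.3]
tcp_rot: [3.14, -0.0, 1.496]
contact_force: [-5.9, 3.2, 8.6]
opening: 0.189
```

{"op": "play_rows", "data": {"moves": [[[0,-0.002,0.0025],[0,0,0],17],[[0,-0.0023,0.0023],[0,0,0],17],[[0,-0.0025,0.002],[0,0,0],17],[[0,-0.0027,0.0018],[0,0,0],17]], "squeeze": 20}}

```text
clock: 18.75
eef_pos: [526.7, -80.1, 49.3]
tcp_rot: [3.137, -0.0, 1.496]
contact_force: [-3.8, 2.6, 10.5]
opening: 0.191
```

```bash
python3 n.py
```

```text
18.8 [526.  -80.1  49. ] [-2.4  3.1  8.3] 0.187 [[264.2, 264.0, 124.5, 214.3]]
```

{"op": "play_rows", "data": {"moves": [[[0,-0.0028,0.001],[0,0,0],17],[[0,-0.003,0.0008],[0,0,0],17],[[0,-0.0031,0.0006],[0,0,0],17],[[0,0,0],[0,0,0],17]], "squeeze": 20}}

```text
clock: 19.2
eef_pos: [518.2, -79.6, 45.8]
tcp_rot: [3.136, 0.0, 1.496]
contact_force: [5.7, 2.5, -6.5]
opening: 0.194
```

```bash
python3 n.py
```

```text
19.25 [518.1 -79.6  45.7] [ 4.5  1.4 -6.4] 0.188 [[276.4, 276.0, 126.8, 214.2]]
```

{"op": "play_rows", "data": {"moves": [[[0,-0.002,0.001],[0,0,0],17],[[0,-0.001,0.0003],[0,0,0],17],[[0,0,0],[0,0,0],17]], "squeeze": 20}}

```text
clock: 19.55
eef_pos: [514.1, -79.3, 44.7]
tcp_rot: [3.139, 0.0, 1.496]
contact_force: [2.6, 2.4, -0.3]
opening: 0.191
```

```bash
python3 n.py
```

```text
19.6 [513.8 -79.3  44.6] [3.4 2.2 1.7] 0.19 [[278.2, 278.0, 119.8, 214.3]]
```

{"op": "play_rows", "data": {"moves": [[[0,-0.002,0.0001],[0,0,0],17],[[0,-0.001,0],[0,0,0],17],[[0,0,0],[0,0,0],17]], "squeeze": 20}}

```text
clock: 19.9
eef_pos: [509.7, -79.0, 44.2]
tcp_rot: [3.141, 0.0, 1.496]
contact_force: [3.1, 2.7, 1.1]
opening: 0.185
```

```bash
python3 n.py
```

```text
19.95 [509.8 -79.   44.3] [2.6 3.1 2.8] 0.189 [[276.3, 276.0, 119.8, 214.2]]
```

{"op": "play_rows", "data": {"moves": [[[0,-0.002,-0.0002],[0,0,0],17],[[0,-0.002,-0.0002],[0,0,0],17],[[0,0,0],[0,0,0],17]], "squeeze": 20}}

```text
clock: 20.25
eef_pos: [505.1, -78.7, 44.5]
tcp_rot: [-3.141, 0.0, 1.496]
contact_force: [2.7, 2.8, 1.8]
opening: 0.186
```

```bash
python3 n.py
```

```text
20.3 [505.1 -78.7  44.5] [1.  1.7 2.6] 0.188 [[270.9, 270.0, 124.2, 214.2]]
```

{"op": "play_rows", "data": {"moves": [[[0,0.002,0.0002],[0,0,0],17],[[0,0.002,0.0002],[0,0,0],17],[[0,0.002,0],[0,0,0],17],[[0,0.002,-0.0001],[0,0,0],17],[[0,0.0015,-0.0002],[0,0,0],17],[[0,0,0],[0,0,0],17],[[0,0,0],[0,0,0],17]], "squeeze": 20}}

```text
clock: 21.0
eef_pos: [513.4, -79.2, 44.4]
tcp_rot: [-3.138, -0.0, 1.497]
contact_force: [-4.1, 1.8, 8.3]
opening: 0.19
```

```bash
python3 n.py
```

```text
21.05 [513.4 -79.2  44.4] [-3.6  2.6  9.6] 0.189 [[277.2, 277.0, 122.6, 214.2]]
```

{"op": "play_rows", "data": {"moves": [[[0,0.0014,-0.0008],[0,0,0],17],[[0,0,0],[0,0,0],17],[[0,0,0],[0,0,0],17]], "squeeze": 20}}

```text
clock: 21.35
eef_pos: [515.1, -79.3, 44.8]
tcp_rot: [-3.139, -0.0, 1.497]
contact_force: [-4.4, 1.9, 2.2]
opening: 0.192
```

```bash
python3 n.py
```

```text
21.4 [515.3 -79.3  44.8] [-3.3  1.7  3.6] 0.19 [[278.2, 278.0, 118.7, 214.2]]
```

{"op": "play_rows", "data": {"moves": [[[0,0,0],[0,0,0],20],[[0,0,0],[0,0,0],24],[[0,0,0],[0,0,0],30],[[0,0,0],[0,0,0],40],[[0,0,0],[0,0,0],48],[[0,0,0],[0,0,0],48]]}}

```text
clock: 22.0
eef_pos: [516.7, -79.6, 45.2]
tcp_rot: [3.141, 0.0, 1.496]
contact_force: [0.1, -0.0, -0.3]
opening: 0.483
```

```bash
python3 n.py
```

```text
22.05 [516.6 -79.5  45.2] [-0.5  0.3  0.6] 0.482 [[278.2, 278.0, 120.0, 214.4]]
```

{"op": "play_rows", "data": {"moves": [[[-0.01,0,0],[0,0,0],48],[[-0.015,0,0],[0,0,0],48],[[-0.015,0,0],[0,0,0],48],[[-0.01,0,0],[0,0,0],48],[[0,0,-0.02],[0,0,0],48],[[0,0,-0.03],[0,0,0],48],[[0,0,-0.03],[0,0,0],48],[[0,0,-0.03],[0,0,0],48],[[0,0,-0.03],[0,0,0],48],[[0,0,0],[0,0,0],48],[[0,0,0],[0,0,0],48],[[0,0,0],[0,0,0],48]]}}

```text
clock: 23.25
eef_pos: [511.9, -129.6, 184.2]
tcp_rot: [-3.14, -0.0, 1.496]
contact_force: [-0.4, -0.4, 0.0]
opening: 0.481
```

```bash
python3 n.py; python3 - <<'E'
from h import *
f=grab_frame("scene")["pixels"]
cv2.imwrite("pics/end.png",cv2.resize(f[90:320,190:450],None,fx=2.5,fy=2.5)[:,:,::-1])
E
```

```text
23.3 [ 511.8 -129.5  184. ] [ 0.5 -0.6 -0.3] 0.48 [[278.2, 278.0, 118.6, 213.0]]
```

View pics/end.png

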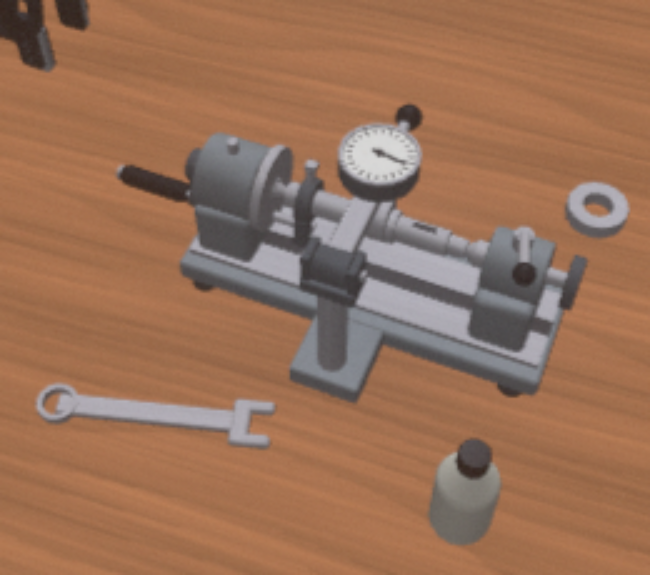

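The gauge is home, the needle reads 278°, the hand is clear and the bystanders look untouched. Handing in.

```bash
python3 -c "
from rig import *
print(sign_off())"
```

```text
the job is handed in; nothing more can be done
None
```

I swung the gauge down by its knob until it rested on its stop, where it pushed back with about 14 N. I then turned the crank about half a turn and went roughly 0.3 rad past the high spot to find the peak. I came back to the peak and let go.

- **Gauge reading:** the needle stands at 278.2°, the highest reading I saw while sweeping past the peak. It was the same before and after release and after retreating, so the shaft is at rest. My angle measurement depends on an assumed dial-face height, but it matched the low reading seen in the wrist view (33°) and the 278° given for the high spot.
- **Clear of everything:** the last picture shows the arm home on its stop and the gripper clear of everything. The bearing, spanner and oil bottle look undisturbed, though I judged that by eye and did not measure it.
- **Forces and time:** wrist readings stayed below 15 N in the checks between moves, with the grip set to its 20 N minimum. I could not read the finger contact force directly. The job took about 23 s of the 69 s allowed.

The early position estimates for the crank disagreed by a few millimetres. I corrected this during the turn using the force readings.

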